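# Load the flexure beam: steady its swinging hook, then hang the test weight

## Task

The empty hook under the tip of the thin flexure beam in the vise is swinging. Hold a light touch against it until it is quite still, then hang the steel test weight by its eye in the hook, lowering it gently until the beam bears all of it before you let go: the strain-gauged beam must not be jerked, overloaded, or left to spring up or down on release. Leave the weight hanging free and nearly still, and do not disturb the other things on the bench.

Things in the scene. Friction and masses are not known exactly. Their poses are not given: they have to be found in the camera images.
- vise: grey bench vise whose jaws hold a clamp block; from it a flat aluminium flexure beam, 25 mm wide, 2.2 mm thick, runs 180 mm level to the hook's pin. Vise and beam stand at a new place and heading each time. Origin on the bench under the vise's middle; y runs along the beam out to its tip, x level and across it, z up
- hook_pin (a point): pin at the beam's tip on which the hook swings, 246 mm above the bench, 18 mm below the beam. Axes: y along beam and pin, away from the vise; x level, from the hook's mouth to its back (the mouth opens to -x, roughly towards the robot); z up. Below the beam and on the mouth side there is free space
- hook_seat (a point): lowest point inside the hook's bowl, where an eye comes to rest, 81.5 mm straight below the pin when plumb; its axes swing with the hook and match hook_pin when plumb. Bowl: J of 5 mm round bar, inside radius 6.5 mm, its underside 5 mm below the seat. Above it the bar rises 9 mm to +x of the seat and bends in to the line of the pin 35 mm above the seat
- hook_tip (a point): end of the hook's upturned point, bar radius 2.5 mm: 12.5 mm to -x of the seat and 14.5 mm above it; the metal ends 17 mm above the seat
- hook: the steel pendant hook (70 g, 87 mm long, barrel of 13 mm on its shank, J-shaped bowl); origin on the pin, axes as hook_seat. It keeps swinging for minutes unless touched, hangs plumb at rest and leans with almost no force when pushed along x, but does not yield along y: an eye lowered a few mm off-centre in y wedges and pushes back sideways with several newtons
- swing (a joint): swing angle of the hook about its pin, rad: 0 plumb, positive when the bowl is swung to the mouth side (-x of hook_pin). It starts at 0.2 to 0.35 and swings freely, about twice a second
- beam (a joint): bend of the beam, rad: 0 straight, positive when its tip is bent down (0.01 lowers the pin by 1.8 mm). About 0.01 under the empty hook; it springs down several millimetres more under the test weight, the farther the heavier. Overloaded beyond 0.105 down or 0.03 up; faster than 0.35 rad/s either way is a jerk
- weight_mid (a point): centre of the block of the steel test weight, standing upright on the bench: block 56 mm along x, 24 mm along y, 50 mm high, this point 25 mm above its flat foot; 0.32 to 0.6 kg, not marked. From the middle of its top an 8 mm stem rises to a ring eye. Axes: z up the stem, x along the block and square to the plane of the eye (the eye goes over the hook along x)
- weight_eye (a point): underside of the top of the ring eye, the point that rests in the hook: on the weight's axis, 130 mm above its foot and 105 mm above weight_mid. The eye is a ring of 4.5 mm round bar with a 36 mm hole, its centre 18 mm below this point. Axes as weight_mid
- weight: the same test weight; origin at the centre of its foot, axes as weight_mid
- knob_weight: a stout steel weight with a mushroom knob and no eye, 46 mm in diameter, 73 mm high; leave it alone. Origin at the centre of its foot
- screwdriver: a black-handled screwdriver 170 mm long lying on the bench; leave it alone
- meter: a dark handheld multimeter 85 x 165 x 40 mm lying on its back; leave it alone. Origin under its centre
- disc_mass: a brass disc 50 mm in diameter and 12 mm thick with a small hole, lying flat; leave it alone
- spool: a black plastic bobbin 56 mm in diameter and 30 mm high; leave it alone

How it is judged:
On the way, in this order (a step that is already met when the one before it is completed fails the run):
1. the empty hook is held still by a touch: something rests against it and it does not move (under 0.15 rad/s) for 0.3 s, with no load on the beam (contact force between hook and anything else above 0.01 N and velocity of joint swing between -0.15 and 0.15 rad/s and value of joint beam below 0.025 rad), for 0.3 s.
2. the weight's eye lies in the bowl of the hook and the beam bears it (distance between weight_eye and hook_seat below 0.006 m and value of joint beam above 0.04 rad), for 0.2 s.
At the end, for the whole second after the job is handed in: the weight hangs by its eye in the bowl of the hook (eye within 6 mm of the seat), its foot clear of the bench, upright within 0.15 rad, the beam bent by its load (over 0.04 rad), and hook and weight nearly still (hook under 0.5 rad/s, weight under 0.06 m/s) (all of step 2 and height (world z) of weight above 0.008 m and angle between weight's own z axis and vertical below 0.15 rad and velocity of joint swing between -0.5 and 0.5 rad/s and linear speed of weight below 0.06 m/s); the robot touches nothing.
It fails at once if the flexure beam is overloaded: bent down beyond 0.105 rad (well over the heaviest weight) or up beyond 0.03 rad (value of joint beam above 0.105 rad or value of joint beam below -0.03 rad).
It fails at once if the beam is jerked or let spring: its bend changes faster than 0.35 rad/s, down or up (velocity of joint beam above 0.35 rad/s or velocity of joint beam below -0.35 rad/s).
It fails at once if another thing on the bench is shifted by more than 20 mm (distance of any of knob_weight, screwdriver, meter, disc_mass, spool from where it was at the start of the episode above 0.02 m).
It also fails if it takes over 72 s, if anything falls off the work surface, if the arm or the gripper's body presses on something with over 40 N, if the wrist force passes 120 N, or if a joint passes its speed limit or range.

## Robot

A 6-joint arm with a two-finger parallel gripper is mounted at the origin on the work surface. World frame = base frame: x ahead of the robot, y to its left, z up, the work surface at z = 0. Lengths are in m, angles in rad, forces in N, time in s.
With the tool pointing down it reaches from about 0.375 to 0.9 m from the base axis. Payload 3.1 kg.
Tool frame: the origin (TCP) lies on the centre line of the jaws, within the pads' length; the fingertips stand 17 mm ahead of it and the grasp point (between the pads) lies 2 mm behind it; z points along the fingers, y is the line along which they close (so a half turn about z gives the same grasp; the last joint's range is limited). The gripper opens to 85 mm and grips with 20 to 120 N. Pads are 22 mm wide; open, the fingers measure 114 mm over their backs; the gripper's body (76 mm by 85 mm) begins 54 mm behind the grasp point. The pads swing forward as they close: fully open they stand 13 mm farther back than shut.
Start: joints at [0.939, 0.527, 1.433, -0, 1.181, -0.178], TCP at [0.274, 0.562, 0.248] pointing down, gripper open.
Joint ranges: [-3.08, 3.08], [-0.75, 2.2], [0.22, 2.44], [-1.43, 4.57], [0, 2.65], [-2.85, 2.85]. Speed limits (rad/s): [2.79, 2.79, 3.14, 3.14, 3.14, 3.14].

## Interface

Orientations are given as a unit quaternion [x, y, z, w].
In Python, from bench import monitor, vision, r gives the robot as it stands. The module is installed in compiled form; this text tells all that it offers.
- The arm moves only by the tool arm_command, never from a script. Its argument "increments" is one flat list of numbers, 7 for each row, row after row: the turn, a rotation vector about the tool's x, y, z in rad, then the shift along the tool's x, y, z in cm, then the closure in counts, from 0 (fully open) to 255 (shut). A call has 1 to 20 rows; each row shifts and turns the commanded pose from where the row before left it, along the tool's axes as they then stand; what a row does not reach is not made up. A row lasts 1/10 s, in which the tool goes at most 50 mm and 8.59 degrees, less where a joint would pass 70% of its speed; a pose out of reach is approached as far as the arm can. A call with a gripper value outside its range is refused whole. The fingers move at their own pace and stop on an object; "grip_force" is the grip in N (left out, the last holds). Time passes only in rows, so rows that do not move let the fingers close. It gives the time, the measured TCP pose, the force, the opening and the grip force at its end, in the units of the state.
- monitor.observe(): the state, without advancing time (a new reading comes with each control period).
- vision.read_camera(name): name is "scene" or "top" or "wrist"; returns the picture (384x512x3 uint8, blue, green, red); there is no depth.
- vision.calibration(name): a dict with "fovy" (degrees; the focal length in pixels is half the picture's height over the tangent of half this angle, whatever the lens; pixels are square), "cx", "cy" (the principal point, pixels), "extrinsics" (4x4, takes a point from world to camera coordinates); the wrist camera has in their place "mount" (4x4, takes a point from camera to tool coordinates, whose origin is the TCP and whose axes are the flange's). Camera axes: x right, y up, looking along -z (the intrinsics and any distortion apply to the point x, -y, -z); pixel columns grow to the right and rows downward; lengths in m; the calibration is good to about 2 mm. The wrist camera is an equidistant fisheye: a pixel r from the principal point sees the ray r / f radians off the axis. A picture is of the moment at which its call begins: read the wrist's pose just before it. calibration takes no time and is no camera call.
- r.close_job(): hands the job in; it is judged then, once.
The state is a dict: "clock": time; "joint_positions": joint angles; "qd": joint speeds; "tau": joint torques, N m; "tcp_pos": TCP position; "tcp_rot": TCP orientation; "force": force on the tool from outside, world axes, zero at the start; "moment": the same for the moment, N m; "finger_gap": finger opening in m; "gripper_force": force on a finger pad.
Only numpy, scipy, OpenCV 4.12 (cv2) and the standard library are available. Lean on these libraries where they do the work, as an engineer would, in place of code of your own. Each camera call takes 0.05 s, during which the arm holds its last target. There are 200 camera calls.

## Working session

There is one attempt and no reset: what is moved stays moved. The work goes in short steps, Python scripts to look and compute and a tool call to move; the robot and the scene stay as the last step left them, time stands still between calls to the robot, and variables do not carry over. Pictures are saved under pics/ and viewed, at most 10 in all, crops included, and the job is handed in when it is done.

Besides the shell and the picture viewer there is one more tool, called after "Request:" as name(argument=value, ...) on one line, values as JSON. arm_command: Moves the arm, as the interface text tells. Its arguments: {"type":"object","properties":{"increments":{"type":"array","items":{"type":"number"}},"grip_force":{"type":"number"}},"required":["increments"]}

```bash
mkdir -p pics; python3 - <<'E'
from bench import monitor, vision, r
import cv2, numpy as np
for n in ["scene","top"]:
    c=vision.calibration(n); print(n,{k:(np.round(v,4).tolist()) for k,v in c.items()})
    im=vision.read_camera(n); cv2.imwrite(f"pics/{n}0.png",im)
c=vision.calibration("wrist"); print({k:(np.round(v,4).tolist()) for k,v in c.items()})
a=cv2.imread("pics/scene0.png");b=cv2.imread("pics/top0.png")
s=monitor.observe();print(s)
E
```

```text
scene {'fovy': 46.7745, 'cx': 253.8987, 'cy': 188.0863, 'extrinsics': [[0.8197, 0.5727, -0.0076, -0.5086], [-0.487, 0.7039, 0.517, 0.14], [0.3014, -0.4201, 0.856, -1.4587], [0.0, 0.0, 0.0, 1.0]]}
top {'fovy': 51.4096, 'cx': 256.2136, 'cy': 191.0082, 'extrinsics': [[-0.0236, -0.9995, 0.0203, 0.0791], [0.9981, -0.0224, 0.0577, -0.5604], [-0.0573, 0.0216, 0.9981, -1.1466], [0.0, 0.0, 0.0, 1.0]]}
{'fovy': 65.7065, 'cx': 258.3555, 'cy': 191.9335, 'mount': [[-0.0001, 0.9658, 0.2594, 0.0655], [1.0, 0.0006, -0.0015, -0.0001], [-0.0016, 0.2594, -0.9658, -0.1251], [0.0, 0.0, 0.0, 1.0]]}
{'clock': 0.1, 'joint_positions': array([ 9.38502680e-01,  5.28347616e-01,  1.43376943e+00,  4.45154366e-05,
        1.18143989e+00, -1.78510978e-01]), 'qd': array([-0.00017386, -0.00249631, -0.00386304, -0.00154557,  0.00031365,
        0.00031527]), 'tau': array([-2.56994383e-05, -4.43301344e+01, -1.78587073e+01, -1.80839493e-04,
        3.91321068e-03, -3.39403428e-06]), 'tcp_pos': array([0.27357974, 0.56125745, 0.24744869]), 'tcp_rot': array([ 2.24957767e-01,  9.74368020e-01, -8.94416616e-04, -4.06261101e-04]), 'force': array([ 0.24506623,  0.95140466, -0.12768876]), 'moment': array([-0.05104594, -0.06880214,  0.01930087]), 'gripper_force': 0.0, 'finger_gap': 0.08548955209513713}
```

View pics/scene0.png

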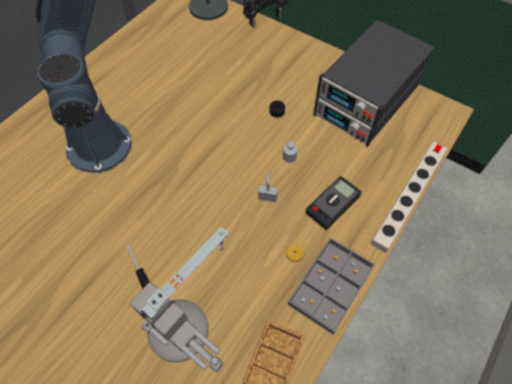

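View pics/top0.png

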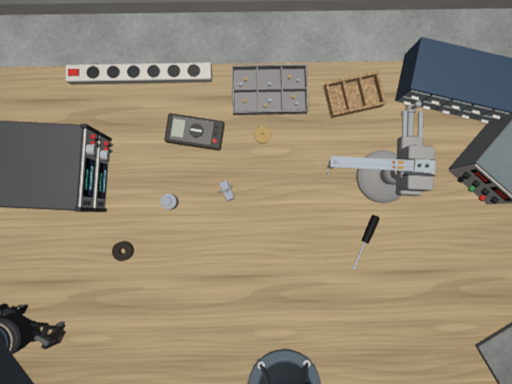

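Scene: weight at about (268,190), hook at (222,243), beam from (222,232) to (165,292). Top: weight at (227,190), beam tip at (330,163), vise at (415,168), and screwdriver, meter, disc, knob weight and spool all clear of the path between. I'll enlarge the key areas.

```bash
cat > h.py <<'E'
import numpy as np, cv2
from bench import monitor, vision, r
from scipy.spatial.transform import Rotation as R
def ray(n,uv,pose=None):
    c=vision.calibration(n); f=192/np.tan(np.radians(c["fovy"])/2)
    d=np.array([uv[0]-c["cx"],-(uv[1]-c["cy"])])
    if n=="wrist":
        rr=np.hypot(*d); th=rr/f; v=np.array([*(d/max(rr,1e-9)*np.sin(th)),-np.cos(th)])
        M=np.array(c["mount"]); p,q=pose; Rt=R.from_quat(q).as_matrix()
        return Rt@M[:3,3]+p, Rt@M[:3,:3]@v
    E=np.array(c["extrinsics"]); v=np.array([*(d/f),-1.]); v/=np.linalg.norm(v)
    return -E[:3,:3].T@E[:3,3], E[:3,:3].T@v
def plane(o,d,z): return o+d*(z-o[2])/d[2]
def tri(rays):
    A=sum(np.eye(3)-np.outer(d,d) for o,d in rays); b=sum((np.eye(3)-np.outer(d,d))@o for o,d in rays)
    return np.linalg.solve(A,b)
def proj(n,p,pose=None):
    c=vision.calibration(n); f=192/np.tan(np.radians(c["fovy"])/2)
    if n=="wrist":
        M=np.array(c["mount"]); P,q=pose; t=R.from_quat(q).as_matrix().T@(np.array(p)-P)
        v=M[:3,:3].T@(t-M[:3,3]); a=np.hypot(v[0],v[1]); th=np.arctan2(a,-v[2]); k=f*th/max(a,1e-9)
        return c["cx"]+k*v[0], c["cy"]-k*v[1]
    E=np.array(c["extrinsics"]); v=E[:3,:3]@p+E[:3,3]
    return c["cx"]+f*v[0]/-v[2], c["cy"]+f*v[1]/v[2]
def snap(n,f):
    s=monitor.observe(); im=vision.read_camera(n); cv2.imwrite(f"pics/{f}.png",im); return im,(s["tcp_pos"],s["tcp_rot"]),s
def crop(im,x,y,w,h,k): return cv2.resize(im[y:y+h,x:x+w],None,fx=k,fy=k,interpolation=cv2.INTER_CUBIC)
E
python3 - <<'E'
from h import *
s=cv2.imread("pics/scene0.png");t=cv2.imread("pics/top0.png")
o=np.vstack([np.hstack([crop(s,200,215,50,37,8),crop(s,245,165,50,37,8)]),np.hstack([crop(t,315,145,50,37,8),crop(t,205,172,50,37,8)])])
cv2.imwrite("pics/m1.png",o)
print("beam ends",plane(*ray("top",(331,163)),.265),plane(*ray("top",(405,168)),.265))
print("weight",plane(*ray("top",(228,190)),.05))
E
```

```text
beam ends [ 0.60847167 -0.10223814  0.265     ] [ 0.59324576 -0.27354394  0.265     ]
weight [0.56467903 0.14653842 0.05      ]
```

View pics/m1.png

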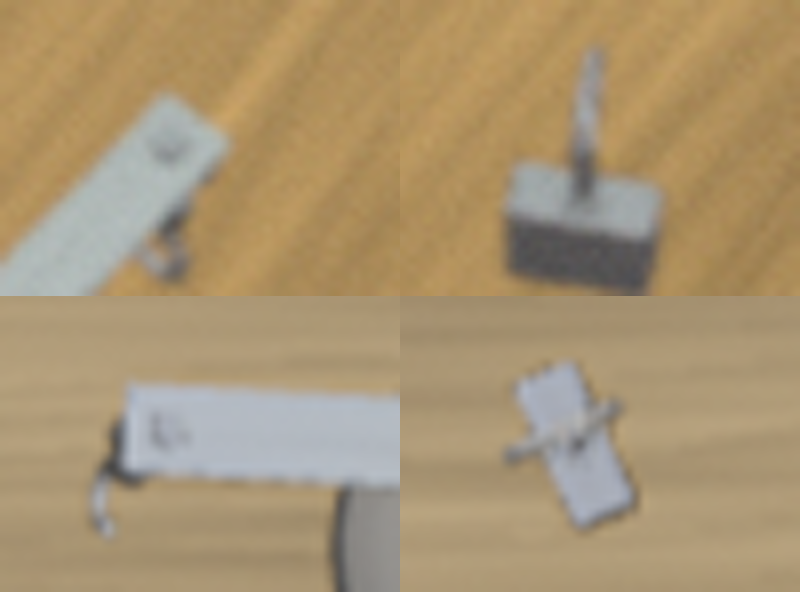

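Top crop: beam tip corners at (331,156) and (331,167), hook swung out to about (328,212→ bowl low-left). Weight block corners at (219.6,182.5), (226.5,180), (234.4,197), (227.8,201), ring line (232.5,185.6)–(218.8,191.9). The tool must come in nearly level, so I'll check the wrist joints for candidate headings.

```bash
cat > wr.py <<'E'
from h import *
def ang(h,tau,cam=1,roll=0):  # tool pointing heading h, tau below level
    z=np.array([np.cos(h)*np.cos(tau),np.sin(h)*np.cos(tau),-np.sin(tau)]); x=np.array([np.cos(h)*np.sin(tau),np.sin(h)*np.sin(tau),np.cos(tau)])*cam
    return R.from_matrix(np.c_[x,np.cross(z,x),z])
def wrist(Rt,j1,s):
    M=R.from_euler('ZY',[j1,s]).inv()*Rt*R.from_euler('z',-np.pi/2)
    return M.as_euler('ZYZ')
E
python3 - <<'E'
from wr import *
s=monitor.observe();q=s["joint_positions"]
print(wrist(R.from_quat(s["tcp_rot"]),q[0],q[1]+q[2]),q[3:])
for h in (-1.2,-1.57,-1.9,0):
  for tau in (.3,.6):
    for cam in (1,-1):
      for sm in (2.0,2.5): print(h,tau,cam,sm,wrist(ang(h,tau,cam),.2,sm).round(2))
def B(u,v,z): return plane(*ray("top",(u,v)),z)
print("beam",B(331,155.9,.262),B(331,166.9,.262),B(365,157.6,.262),B(365,168.6,.262))
print("block",[B(u,v,.05).round(4) for u,v in((219.6,182.5),(226.5,180),(234.4,197),(227.8,201))])
print("ring",B(232.5,185.6,.112),B(218.8,191.9,.112))
print("scene foot",plane(*ray("scene",(268.5,196)),.025), "scene ring top", [plane(*ray("scene",(245+197/8,165+45/8)),.1345)])
print("scene beam tip",[plane(*ray("scene",p),.262).round(4) for p in((200+168/8,215+92/8),(200+230/8,215+140/8))])
E
```

```text
[ 4.45154366e-05  1.18143989e+00 -1.78510978e-01] [ 4.45154366e-05  1.18143989e+00 -1.78510978e-01]
-1.2 0.3 1 2.0 [-1.36  1.3  -2.77]
-1.2 0.3 1 2.5 [-1.52  1.23 -2.25]
-1.2 0.3 -1 2.0 [-1.36  1.3   0.37]
-1.2 0.3 -1 2.5 [-1.52  1.23  0.89]
-1.2 0.6 1 2.0 [-1.06  1.2  -2.86]
-1.2 0.6 1 2.5 [-1.3   1.   -2.34]
-1.2 0.6 -1 2.0 [-1.06  1.2   0.28]
-1.2 0.6 -1 2.5 [-1.3  1.   0.8]
-1.57 0.3 1 2.0 [-1.22  1.62 -2.67]
-1.57 0.3 1 2.5 [-1.23  1.45 -2.2 ]
-1.57 0.3 -1 2.0 [-1.22  1.62  0.47]
-1.57 0.3 -1 2.5 [-1.23  1.45  0.94]
-1.57 0.6 1 2.0 [-0.95  1.48 -2.68]
-1.57 0.6 1 2.5 [-1.05  1.21 -2.25]
-1.57 0.6 -1 2.0 [-0.95  1.48  0.46]
-1.57 0.6 -1 2.5 [-1.05  1.21  0.89]
-1.9 0.3 1 2.0 [-1.05  1.89 -2.54]
-1.9 0.3 1 2.5 [-0.97  1.62 -2.11]
-1.9 0.3 -1 2.0 [-1.05  1.89  0.6 ]
-1.9 0.3 -1 2.5 [-0.97  1.62  1.03]
-1.9 0.6 1 2.0 [-0.8   1.72 -2.49]
-1.9 0.6 1 2.5 [-0.81  1.37 -2.13]
-1.9 0.6 -1 2.0 [-0.8   1.72  0.65]
-1.9 0.6 -1 2.5 [-0.81  1.37  1.02]
0 0.3 1 2.0 [-2.14  0.23 -2.5 ]
0 0.3 1 2.5 [-2.82  0.65 -1.77]
0 0.3 -1 2.0 [-2.14  0.23  0.64]
0 0.3 -1 2.5 [-2.82  0.65  1.37]
0 0.6 1 2.0 [-0.75  0.24  2.42]
0 0.6 1 2.5 [-2.66  0.36 -1.92]
0 0.6 -1 2.0 [-0.75  0.24 -0.72]
0 0.6 -1 2.5 [-2.66  0.36  1.23]
beam [ 0.62536277 -0.10344595  0.262     ] [ 0.599785   -0.10256352  0.262     ] [ 0.61976427 -0.18242022  0.262     ] [ 0.59415722 -0.18140935  0.262     ]
block [array([0.5864, 0.1698, 0.05  ]), array([0.5931, 0.1502, 0.05  ]), array([0.5445, 0.1289, 0.05  ]), array([0.5336, 0.1477, 0.05  ])]
ring [0.57236269 0.13127036 0.112     ] [0.55634255 0.1680777  0.112     ]
scene foot [0.57239261 0.14517024 0.025     ] scene ring top [array([0.56277396, 0.16104335, 0.1345    ])]
scene beam tip [array([ 0.6011, -0.0998,  0.262 ]), array([ 0.6246, -0.1018,  0.262 ])]
```

```bash
cat >> wr.py <<'E'
from scipy.spatial.transform import Slerp
def rows(p,Rt,n,p0=None,R0=None,grip=0):
    s=monitor.observe(); p0=s["tcp_pos"] if p0 is None else np.array(p0); R0=R.from_quat(s["tcp_rot"]) if R0 is None else R0
    S=Slerp([0,1],R.concatenate([R0,Rt])); out=[];P=p0;Q=R0
    for k in range(1,n+1):
        T=S(k/n); tgt=p0+(np.array(p)-p0)*k/n
        dr=np.round((Q.inv()*T).as_rotvec(),3); dp=np.round(Q.inv().apply(tgt-P)*100,1)
        P=P+Q.apply(dp/100); Q=Q*R.from_rotvec(dr); out+=[*dr,*dp,grip]
    print("max turn",np.linalg.norm(np.reshape(out,(-1,7))[:,:3],axis=1).max(),"end",P.round(4)); print([float(f"{v:g}") for v in out]); return P,Q
E
python3 - <<'E'
from wr import *
print("knob foot",plane(*ray("top",(169,202)),.05))
q=monitor.observe()["joint_positions"]
Rt=ang(-1.5,.6)
print(wrist(Rt,.2,2.0))
s=monitor.observe(); S=Slerp([0,1],R.concatenate([R.from_quat(s["tcp_rot"]),Rt]))
for t in np.linspace(0,1,6): print(wrist(S(t),.94*(1-t)+.2*t,2.0).round(2), S(t).as_matrix()[:,2].round(2))
rows([.52,.08,.30],Rt,18)
E
```

```text
knob foot [0.5346176  0.31270735 0.05      ]
[-0.97267559  1.43207228 -2.71520302]
[ 0.    1.14 -0.18] [-0. -0. -1.]
[ 0.    1.37 -0.71] [-0.16 -0.16 -0.97]
[-0.15  1.57 -1.22] [-0.24 -0.36 -0.9 ]
[-0.4   1.67 -1.74] [-0.23 -0.57 -0.79]
[-0.7   1.62 -2.25] [-0.12 -0.73 -0.67]
[-0.97  1.43 -2.72] [ 0.06 -0.82 -0.56]
max turn 0.1240806189539688 end [0.5203 0.08   0.3   ]
[0.056, 0.032, -0.106, -2.4, -1.8, -0.3, 0.0, 0.055, 0.032, -0.105, -2.2, -2.1, -0.2, 0.0, 0.056, 0.032, -0.106, -1.9, -2.3, -0.2, 0.0, 0.056, 0.032, -0.106, -1.7, -2.5, -0.2, 0.0, 0.055, 0.032, -0.105, -1.5, -2.6, -0.0, 0.0, 0.056, 0.032, -0.106, -1.1, -2.8, 0.1, 0.0, 0.056, 0.032, -0.105, -0.8, -2.9, 0.2, 0.0, 0.055, 0.032, -0.106, -0.6, -3.0, 0.3, 0.0, 0.056, 0.032, -0.106, -0.2, -2.9, 0.5, 0.0, 0.056, 0.032, -0.105, 0.1, -3.0, 0.7, 0.0, 0.055, 0.032, -0.106, 0.3, -2.9, 0.8, 0.0, 0.056, 0.032, -0.106, 0.6, -2.7, 1.0, 0.0, 0.056, 0.032, -0.105, 0.9, -2.7, 1.2, 0.0, 0.055, 0.032, -0.106, 1.1, -2.4, 1.4, 0.0, 0.056, 0.032, -0.106, 1.3, -2.3, 1.5, 0.0, 0.056, 0.032, -0.105, 1.5, -2.0, 1.7, 0.0, 0.055, 0.032, -0.106, 1.6, -1.8, 1.8, 0.0, 0.056, 0.032, -0.106, 1.7, -1.5, 2.0, 0.0]
```

Request:
arm_command(increments=[0.056,0.032,-0.106,-2.4,-1.8,-0.3,255,0.055,0.032,-0.105,-2.2,-2.1,-0.2,255,0.056,0.032,-0.106,-1.9,-2.3,-0.2,255,0.056,0.032,-0.106,-1.7,-2.5,-0.2,255,0.055,0.032,-0.105,-1.5,-2.6,0,255,0.056,0.032,-0.106,-1.1,-2.8,0.1,255,0.056,0.032,-0.105,-0.8,-2.9,0.2,255,0.055,0.032,-0.106,-0.6,-3.0,0.3,255,0.056,0.032,-0.106,-0.2,-2.9,0.5,255,0.056,0.032,-0.105,0.1,-3.0,0.7,255,0.055,0.032,-0.106,0.3,-2.9,0.8,255,0.056,0.032,-0.106,0.6,-2.7,1.0,255,0.056,0.032,-0.105,0.9,-2.7,1.2,255,0.055,0.032,-0.106,1.1,-2.4,1.4,255,0.056,0.032,-0.106,1.3,-2.3,1.5,255,0.056,0.032,-0.105,1.5,-2.0,1.7,255,0.055,0.032,-0.106,1.6,-1.8,1.8,255,0.056,0.032,-0.106,1.7,-1.5,2.0,255], grip_force=30)

```text
clock: 1.9
tcp_pos: [0.5212, 0.0796, 0.2999]
tcp_rot: [0.649, -0.601, 0.341, 0.318]
force: [0.4, -0.1, 0.2]
finger_gap: 0.0002
gripper_force: 0.0
```

```bash
python3 - <<'E'
from wr import *
im,pose,s=snap("wrist","w1"); print(s["joint_positions"].round(3),s["tcp_pos"],R.from_quat(s["tcp_rot"]).as_matrix()[:,2],s["finger_gap"],s["clock"])
cv2.imwrite("pics/w1b.png",crop(im,0,0,512,384,1.5))
print("pred hook seat",proj("wrist",[.612,-.11,.163],pose),"tip end",proj("wrist",[.6127,-.102,.262],pose))
E
```

```text
[ 0.362  0.57   1.585 -0.921  1.454 -2.51 ] [0.52119915 0.0795669  0.29994022] [ 0.06117164 -0.82280383 -0.5650238 ] 0.00017823201287986296 1.9
pred hook seat (np.float64(197.78892645491476), np.float64(168.131814900986)) tip end (np.float64(182.49972141249913), np.float64(105.6023411445191))
```

View pics/w1b.png

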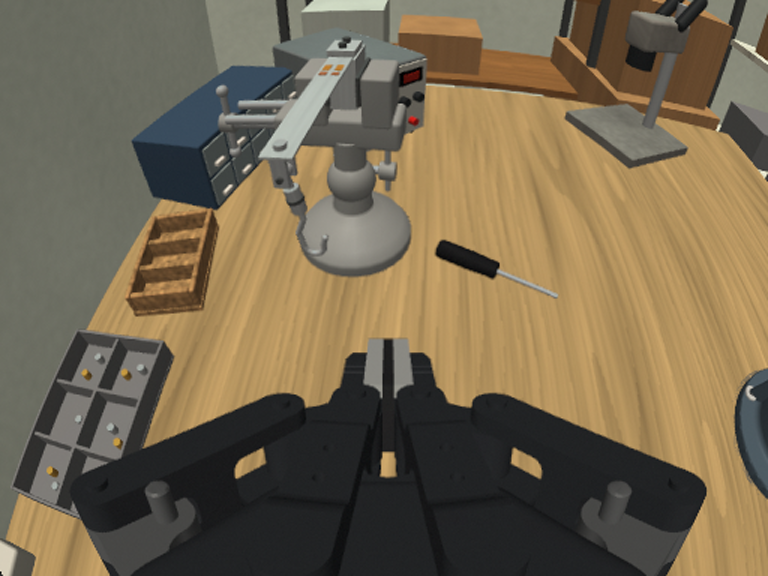

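The wrist view shows the hook swung to the mouth side (bowl at about (211,169) full-res), the beam-tip bolt at (186,98), and the clevis at (189,120). The fingers are shut, and the screwdriver is clear.

```bash
python3 - <<'E'
from wr import *
s=monitor.observe(); pose=(s["tcp_pos"],s["tcp_rot"])
rs=[ray("top",(336,161.6)),ray("scene",(221,233)),ray("wrist",(186,98),pose)]
print("bolt all",tri(rs),"ts",tri(rs[:2]),"tw",tri([rs[0],rs[2]]))
for n,u in(("top",(336,161.6)),("scene",(221,233)),("wrist",(186,98))): print(n,plane(*ray(n,u,pose),.268))
print("tip corners wrist",plane(*ray("wrist",(173,103.5),pose),.261),plane(*ray("wrist",(195,107),pose),.261))
o,d=ray("wrist",(188.7,120),pose); print("clevis at y", [ (o+d*(y-o[1])/d[1]).round(4) for y in(-.105,-.111,-.117)])
o,d=ray("wrist",(210.7,168.7),pose); print("bowl", [ (o+d*(y-o[1])/d[1]).round(4) for y in(-.105,-.111,-.117)])
# approach pose
Rt=ang(-1.55,.5); print(wrist(Rt,.3,2.2))
E
```

```text
bolt all [ 0.61140642 -0.11407955  0.26568709] ts [ 0.61168726 -0.11383377  0.26471329] tw [ 0.61087937 -0.11374732  0.26636691]
top [ 0.61109089 -0.11324523  0.268     ]
scene [ 0.61300282 -0.11479698  0.268     ]
wrist [ 0.60947924 -0.11119314  0.268     ]
tip corners wrist [ 0.62514138 -0.11165804  0.261     ] [ 0.59912873 -0.10484275  0.261     ]
clevis at y [array([ 0.6084, -0.105 ,  0.2443]), array([ 0.6106, -0.111 ,  0.2399]), array([ 0.6128, -0.117 ,  0.2356])]
bowl [array([ 0.592 , -0.105 ,  0.1723]), array([ 0.5938, -0.111 ,  0.1662]), array([ 0.5956, -0.117 ,  0.1601])]
[-1.00990242  1.48408267 -2.46565179]
```

```bash
python3 - <<'E'
from wr import *
h=-1.64;Rt=ang(h,.6);z=Rt.as_matrix()[:,2];xh=np.array([np.cos(-.071),np.sin(-.071),0])
pin=np.array([.6115,-.114,.172])
P,Q=rows(pin-.08*xh-.004*z,Rt,8,grip=255); print(wrist(Q,.2,2.1))
E
```

```text
max turn 0.018627936010197157 end [ 0.5318 -0.105   0.1739]
[-0.015, -0.0, 0.011, -0.0, 0.0, 2.8, 255.0, -0.014, -0.001, 0.011, -0.0, 0.0, 2.7, 255.0, -0.015, -0.0, 0.011, -0.1, -0.0, 2.8, 255.0, -0.014, -0.001, 0.01, 0.0, -0.1, 2.8, 255.0, -0.015, -0.0, 0.011, -0.0, -0.2, 2.7, 255.0, -0.015, -0.001, 0.011, -0.0, -0.1, 2.8, 255.0, -0.014, 0.0, 0.011, -0.0, -0.3, 2.7, 255.0, -0.015, -0.0, 0.011, -0.1, -0.2, 2.8, 255.0]
[-0.92636619  1.47541005 -2.56053357]
```

Move in, then creep sideways into the hook at the end of the same call.

Request:
arm_command(increments=[-0.015,0,0.011,0,0,2.8,255,-0.014,0,0.011,0,0,2.7,255,-0.015,0,0.011,-0.1,0,2.8,255,-0.014,0,0.01,0,-0.1,2.8,255,-0.015,0,0.011,0,-0.2,2.7,255,-0.015,0,0.011,0,-0.1,2.8,255,-0.014,0,0.011,0,-0.3,2.7,255,-0.015,0,0.011,-0.1,-0.2,2.8,255,0,0,0,0,0,0,255,0,0,0,0,0,0,255])

```text
clock: 2.95
tcp_pos: [0.5311, -0.1009, 0.1732]
tcp_rot: [-0.601, 0.65, -0.318, -0.34]
force: [-0.0, -0.2, 0.7]
finger_gap: 0.0001
gripper_force: 0.0
```

```bash
python3 - <<'E'
from wr import *
im,pose,s=snap("wrist","w2"); print(s["tcp_pos"],s["force"],s["clock"])
ims=[im]+[snap("wrist",f"w2_{i}")[0] for i in range(3)]
o=np.vstack([np.hstack([crop(ims[0],170,60,190,140,2),crop(ims[1],170,60,190,140,2)]),np.hstack([crop(ims[2],170,60,190,140,2),crop(ims[3],170,60,190,140,2)])])
cv2.imwrite("pics/w2b.png",o)
E
```

```text
[ 0.53112308 -0.10089832  0.17317597] [-0.03322098 -0.1722527   0.7040095 ] 2.95
```

View pics/w2b.png

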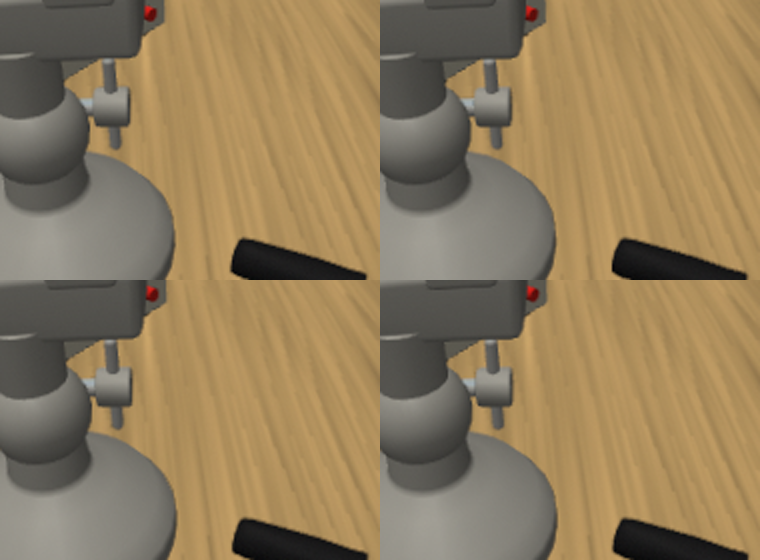

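The crop missed the hook (it shows the vise base and screwdriver). I'll compute where the hook should appear and the corrections.

```bash
python3 - <<'E'
from wr import *
s=monitor.observe(); pose=(s["tcp_pos"],s["tcp_rot"]); M=R.from_quat(s["tcp_rot"]).as_matrix()
print(M.round(3), s["joint_positions"].round(3),s["tcp_pos"])
print(proj("wrist",[.6115,-.114,.163],pose),proj("wrist",[.6115,-.114,.245],pose))
ims=[cv2.imread(f"pics/{n}.png") for n in("w2","w2_0","w2_1","w2_2")]
cv2.imwrite("pics/w2c.png",np.hstack([crop(i,60,0,190,300,2) for i in (ims[0],ims[2])]))
xh=np.array([np.cos(-.071),np.sin(-.071),0]);Rt=R.from_matrix(M)
rows(np.array([.6115,-.114,.172])-.06*xh-.001*M[:,2],ang(-1.64,.6),5,grip=255)
E
```

```text
[[-0.048 -0.997 -0.056]
 [-0.565  0.073 -0.822]
 [ 0.824 -0.008 -0.567]] [ 0.035  0.737  1.728 -1.096  1.172 -2.304] [ 0.53182114 -0.09973039  0.17432093]
(np.float64(115.70868535898694), np.float64(248.0128441605625)) (np.float64(42.68627237300731), np.float64(134.7905479875207))
max turn 0.0022360679774997894 end [ 0.5512 -0.1086  0.1729]
[-0.0, 0.0, -0.002, 0.1, -0.4, 0.1, 255.0, -0.0, 0.001, -0.002, 0.0, -0.4, 0.2, 255.0, -0.001, 0.0, -0.001, 0.1, -0.4, 0.1, 255.0, 0.0, 0.001, -0.002, 0.0, -0.4, 0.2, 255.0, -0.0, 0.0, -0.002, 0.1, -0.4, 0.1, 255.0]
```

View pics/w2c.png

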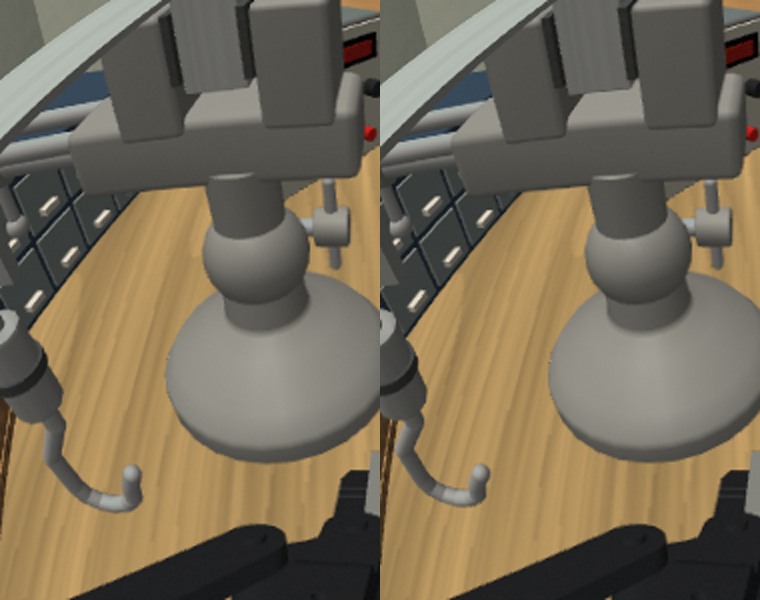

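The hook is now clear: bowl at about (117,254), close to the predicted plumb position. Slow push from the mouth side, then hold.

Request:
arm_command(increments=[0,0,-0.002,0.1,-0.4,0.1,255,0,0,-0.002,0,-0.4,0.2,255,0,0,-0.002,0.1,-0.4,0.2,255,0,0,-0.002,0,-0.4,0.2,255,0,0,-0.002,0.1,-0.4,0.1,255,0,0,0,0,-0.4,0,255,0,0,0,0,-0.4,0,255,0,0,0,0,-0.4,0,255,0,0,0,0,-0.4,0,255,0,0,0,0,-0.4,0,255,0,0,0,0,-0.4,0,255,0,0,0,0,-0.4,0,255,0,0,0,0,-0.4,0,255,0,0,0,0,-0.4,0,255,0,0,0,0,-0.4,0,255,0,0,0,0,-0.2,0,255,0,0,0,0,0,0,255,0,0,0,0,0,0,255,0,0,0,0,0,0,255,0,0,0,0,0,0,255])

```text
clock: 5.15
tcp_pos: [0.5925, -0.1133, 0.1716]
tcp_rot: [-0.604, 0.647, -0.317, -0.341]
force: [0.2, 0.9, -0.4]
finger_gap: 0.0
gripper_force: 0.0
```

```bash
python3 - <<'E'
from wr import *
L=[]
for i in range(5):
    im,pose,s=snap("wrist",f"w3_{i}"); L.append(im.astype(int))
print(s["tcp_pos"],s["force"],s["clock"])
for a,b in zip(L,L[1:]): 
    d=np.abs(a-b).max(2); ys,xs=np.where(d>40); print((d>40).sum(), (xs.min(),xs.max(),ys.min(),ys.max()) if len(xs) else "")
print(proj("wrist",[.6115,-.114,.163],pose))
cv2.imwrite("pics/w3b.png",crop(L[-1].astype(np.uint8),80,30,290,260,2))
E
```

```text
[ 0.59263995 -0.11332004  0.17159696] [ 0.64355309 -0.26066278  0.06609701] 5.35
0 
2 (np.int64(337), np.int64(337), np.int64(185), np.int64(186))
1 (np.int64(163), np.int64(163), np.int64(152), np.int64(152))
0 
(np.float64(220.44791413894112), np.float64(264.89485347797637))
```

View pics/w3b.png

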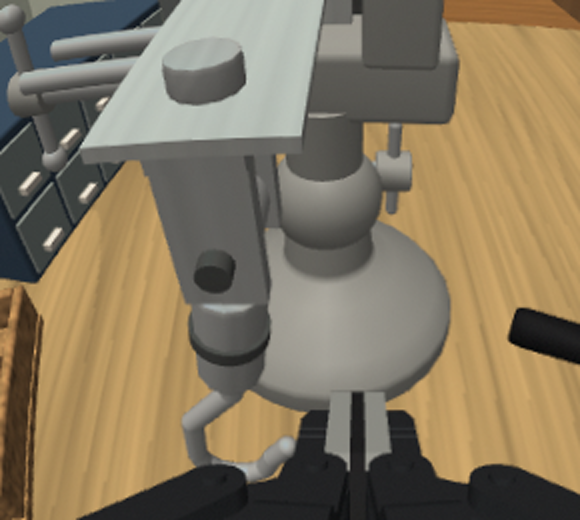

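The hook rests leaning against the finger (tip at about (226,250) full-res) and shows no frame-to-frame motion. Hold a little more, then withdraw slowly.

Request:
arm_command(increments=[0,0,0,0,0,0,255,0,0,0,0,0,0,255,0,0,0,0,0,0,255,0,0,0,0,0.1,0,255,0,0,0,0,0.1,0,255,0,0,0,0,0.1,0,255,0,0,0,0,0.1,0,255,0,0,0,0,0.1,0,255,0,0,0,0,0.1,0,255,0,0,0,0,0.1,0,255,0,0,0,0,0.1,0,255,0,0,0,0,0.1,0,255,0,0,0,0,0.1,0,255,0,0,0,0,0.1,0,255,0,0,0,0,0.1,0,255,0,0,0,0,0.1,0,255,0,0,0,0,0.1,0,255,0,0,0,0,0.1,0,255,0,0,0,0,0.1,0,255,0,0,0,0,0.1,0,255])

```text
clock: 7.4
tcp_pos: [0.5757, -0.1122, 0.1716]
tcp_rot: [-0.604, 0.647, -0.317, -0.341]
force: [-0.3, 0.5, 0.3]
finger_gap: 0.0
gripper_force: 0.0
```

Request:
arm_command(increments=[0,0,0,0,0.1,0,255,0,0,0,0,0.1,0,255,0,0,0,0,0.1,0,255,0,0,0,0,0.2,0,255,0,0,0,0,0.2,0,255,0,0,0,0,0.4,0,255,0,0,0,0,0.6,0,255,0,0,0,0,0.8,0,255,0,0,0,0,1,0,255,0,0,0,0,0,0,255])

```text
clock: 8.4
tcp_pos: [0.5387, -0.1096, 0.1715]
tcp_rot: [-0.604, 0.646, -0.316, -0.342]
force: [0.2, -0.6, -0.7]
finger_gap: 0.0002
gripper_force: 0.0
```

```bash
python3 - <<'E'
from wr import *
L=[]
for i in range(5):
    im,pose,s=snap("wrist",f"w4_{i}"); L.append(im.astype(int))
print(s["tcp_pos"],s["force"],s["clock"])
for a,b in zip(L,L[1:]): 
    d=np.abs(a-b).max(2); ys,xs=np.where(d>40); print((d>40).sum(), (xs.min(),xs.max(),ys.min(),ys.max()) if len(xs) else "")
u=proj("wrist",[.6115,-.114,.163],pose);v=proj("wrist",[.6115,-.114,.245],pose);print(u,v)
t=vision.read_camera("top"); c=vision.read_camera("scene")
cv2.imwrite("pics/top4.png",t);cv2.imwrite("pics/scene4.png",c)
im=L[-1].astype(np.uint8)
o=crop(im,90,80,190,190,3)
p=np.vstack([crop(t,310,145,35,32,6),crop(c,203,215,35,32,6)]); 
p2=np.full((o.shape[0],210,3),0,np.uint8); p2[:384]=p[:570]
cv2.imwrite("pics/w4b.png",np.hstack([o,p2]))
E
```

```text
[ 0.54123201 -0.10975388  0.17178322] [ 0.86968425 -0.5449158   0.32319245] 8.6
3544 (np.int64(0), np.int64(511), np.int64(0), np.int64(383))
1874 (np.int64(0), np.int64(511), np.int64(0), np.int64(383))
608 (np.int64(0), np.int64(511), np.int64(0), np.int64(383))
80 (np.int64(1), np.int64(493), np.int64(1), np.int64(371))
(np.float64(125.6359146760841), np.float64(260.4905270649241)) (np.float64(48.79625382005969), np.float64(142.026690935766))
```

View pics/w4b.png

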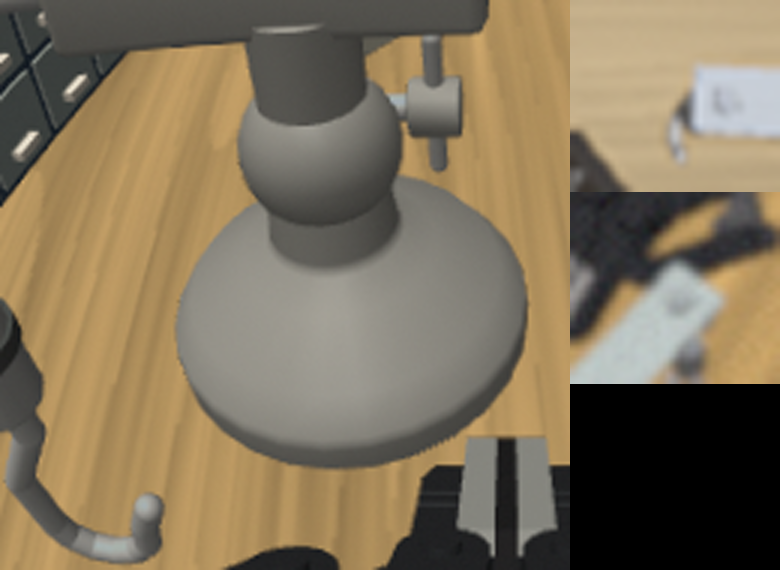

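The hook hangs freely and looks still: in the wrist view the tip is at about (140,247) and the bowl's inside low point at (129,260). In the top view the tip is at (328.5,170.5).

```bash
python3 - <<'E'
from wr import *
s=monitor.observe(); pose=(s["tcp_pos"],s["tcp_rot"])
xh=np.array([np.cos(-.071),np.sin(-.071),0]); tip=np.array([.6115,-.114,.1633])-.0125*xh+[0,0,.016]
print("pred tip",tip,proj("wrist",tip,pose),proj("top",tip))
rs=[ray("wrist",(140,247),pose),ray("top",(328.5,170.5))]
print("tri tip",tri(rs),[plane(*q,.179).round(4) for q in rs])
o,d=ray("wrist",(140,247),pose); print("wrist at y",[(o+d*(y-o[1])/d[1]).round(4) for y in(-.109,-.114,-.119)])
# go above/behind weight
w=np.array([.5645,.149,0]); hp=-1.64+.481; Rt=ang(hp,.6); z=Rt.as_matrix()[:,2]
g=w+[0,0,.073]; tcp=g-.008*z+.002*z
print("pick tcp",tcp,hp); mid=[.50,.03,.28]
P,Q=rows(mid,ang(-1.4,.6),6,grip=0)
P,Q=rows(tcp-.16*z+[0,0,.06],Rt,8,P,Q); print(wrist(Q,.45,2.1))
E
```

```text
pred tip [ 0.59903149 -0.11311325  0.1793    ] (np.float64(136.4603568157813), np.float64(246.2149864034633)) (np.float64(328.3690195394234), np.float64(170.9870867244854))
tri tip [ 0.60013902 -0.11520421  0.17390535] [array([ 0.5972, -0.1128,  0.179 ]), array([ 0.6003, -0.1135,  0.179 ])]
wrist at y [array([ 0.5944, -0.109 ,  0.1855]), array([ 0.5981, -0.114 ,  0.177 ]), array([ 0.6018, -0.119 ,  0.1685])]
pick tcp [0.56251793 0.15353804 0.07638785] -1.1589999999999998
max turn 0.040236799077461416 end [0.4999 0.0296 0.2801]
[0.033, 0.0, -0.022, 0.2, 0.8, -2.9, 0.0, 0.033, 0.001, -0.023, 0.2, 0.8, -2.9, 0.0, 0.033, 0.0, -0.022, 0.1, 0.7, -3.0, 0.0, 0.033, 0.001, -0.023, 0.2, 0.5, -2.9, 0.0, 0.033, 0.0, -0.022, 0.1, 0.5, -3.0, 0.0, 0.033, 0.0, -0.023, 0.2, 0.4, -3.0, 0.0]
max turn 0.03024896692450835 end [0.5096 0.2746 0.2272]
[0.025, 0.0, -0.017, -2.2, -0.6, -2.1, 0.0, 0.025, 0.0, -0.017, -2.3, -0.8, -2.1, 0.0, 0.025, 0.0, -0.017, -2.2, -0.8, -2.0, 0.0, 0.025, 0.0, -0.017, -2.2, -0.9, -2.1, 0.0, 0.024, 0.0, -0.017, -2.2, -1.0, -2.0, 0.0, 0.025, 0.0, -0.017, -2.2, -1.1, -2.0, 0.0, 0.025, 0.0, -0.017, -2.1, -1.1, -1.9, 0.0, 0.025, 0.001, -0.017, -2.1, -1.3, -2.0, 0.0]
[-1.02318557  1.31037711 -2.67438456]
```

Request:
arm_command(increments=[0.033,0,-0.022,0.2,0.8,-2.9,255,0.033,0,-0.023,0.2,0.8,-2.9,255,0.033,0,-0.022,0.1,0.7,-3.0,255,0.033,0,-0.023,0.2,0.5,-2.9,255,0.033,0,-0.022,0.1,0.5,-3.0,255,0.033,0,-0.023,0.2,0.4,-3.0,255,0.025,0,-0.017,-2.2,-0.6,-2.1,0,0.025,0,-0.017,-2.3,-0.8,-2.1,0,0.025,0,-0.017,-2.2,-0.8,-2.0,0,0.025,0,-0.017,-2.2,-0.9,-2.1,0,0.024,0,-0.017,-2.2,-1.0,-2.0,0,0.025,0,-0.017,-2.2,-1.1,-2.0,0,0.025,0,-0.017,-2.1,-1.1,-1.9,0,0.025,0,-0.017,-2.1,-1.3,-2.0,0,0,0,0,0,0,0,0,0,0,0,0,0,0,0])

```text
clock: 10.35
tcp_pos: [0.509, 0.275, 0.2275]
tcp_rot: [0.741, -0.484, 0.39, 0.255]
force: [0.2, 0.9, -0.1]
finger_gap: 0.0853
gripper_force: 0.0
```

```bash
python3 - <<'E'
from wr import *
im,pose,s=snap("wrist","w5"); print(s["tcp_pos"],s["joint_positions"].round(2),R.from_quat(s["tcp_rot"]).as_matrix().round(3),s["finger_gap"],s["clock"])
u=proj("wrist",[.5645,.149,.05],pose);v=proj("wrist",[.5645,.149,.13],pose);print(u,v)
x0,y0=int(u[0])-75,int((u[1]+v[1])/2)-60
print(x0,y0); cv2.imwrite("pics/w5b.png",crop(im,x0,y0,150,120,5))
E
```

```text
[0.50903896 0.27500384 0.22753715] [ 0.69  0.72  1.5  -0.93  1.4  -2.46] [[ 0.228 -0.916  0.33 ]
 [-0.519 -0.401 -0.755]
 [ 0.824  0.001 -0.566]] 0.08525831858894363 10.35
(np.float64(258.1896724596912), np.float64(224.98605721874267)) (np.float64(258.12945200462696), np.float64(180.70205537198854))
183 142
```

View pics/w5b.png

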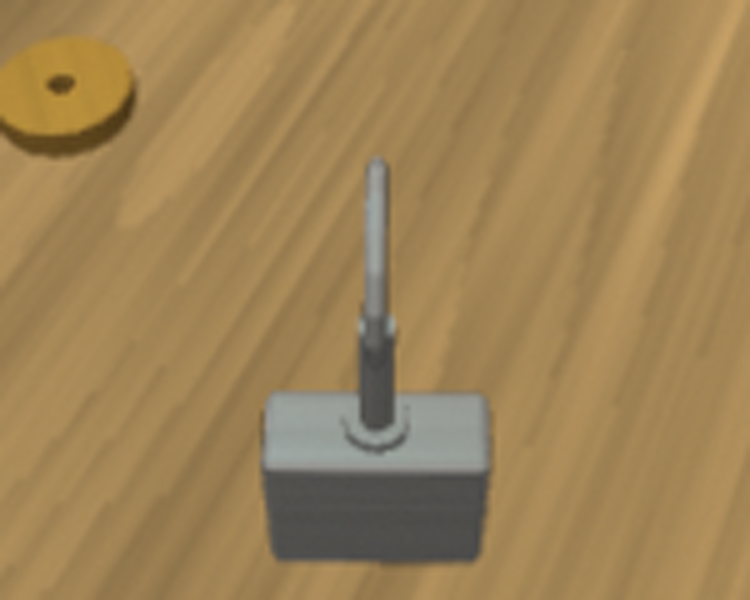

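Wrist view: the ring is edge-on (top at about (258,174), stem foot at (258,227)). That means the tool lies in the ring plane, matching the estimate within 2 mm. Going in for the stem.

```bash
python3 - <<'E'
from wr import *
s=monitor.observe(); pose=(s["tcp_pos"],s["tcp_rot"])
print(plane(*ray("wrist",(258.4,227),pose),.05), s["tcp_pos"])
w=plane(*ray("wrist",(258.4,226.5),pose),.05)*[1,1,0]
M=R.from_quat(s["tcp_rot"]); z=M.as_matrix()[:,2]
h=-1.159;Rt=ang(h,.6); z=Rt.as_matrix()[:,2]; tcp=w+[0,0,.073]-.006*z
P,Q=rows(tcp-.07*z,Rt,4); P,Q=rows(tcp,Rt,4,P,Q)
E
```

```text
[0.56301677 0.15061946 0.05      ] [0.50907044 0.27422989 0.22776027]
max turn 0.001 end [0.538  0.2077 0.1161]
[0.0, 0.0, 0.0, -1.3, -0.0, 3.1, 0.0, 0.0, 0.001, 0.0, -1.2, -0.0, 3.1, 0.0, 0.001, 0.0, 0.0, -1.3, -0.0, 3.1, 0.0, -0.0, 0.001, 0.0, -1.3, -0.0, 3.0, 0.0]
max turn 0.0 end [0.5612 0.1548 0.0766]
[-0.0, -0.0, 0.0, 0.0, -0.0, 1.8, 0.0, -0.0, -0.0, 0.0, 0.0, -0.0, 1.7, 0.0, -0.0, -0.0, 0.0, 0.0, -0.0, 1.8, 0.0, -0.0, -0.0, 0.0, 0.0, -0.0, 1.7, 0.0]
```

Request:
arm_command(increments=[0,0,0,-1.3,0,3.1,0,0,0,0,-1.2,0,3.1,0,0,0,0,-1.3,0,3.1,0,0,0,0,-1.3,0,3.0,0,0,0,0,0,0,1.8,0,0,0,0,0,0,1.7,0,0,0,0,0,0,1.8,0,0,0,0,0,0,1.7,0,0,0,0,0,0,0,255,0,0,0,0,0,0,255,0,0,0,0,0,0,255,0,0,0,0,0,0,255,0,0,0,0,0,0,255,0,0,0,0,0,0,255,0,0,0,0,0,0,255,0,0,0,0,0,0,255], grip_force=60)

```text
clock: 12.0
tcp_pos: [0.5617, 0.156, 0.0769]
tcp_rot: [0.741, -0.484, 0.39, 0.254]
force: [-0.8, 3.0, 2.7]
finger_gap: 0.0062
gripper_force: 58.8
```

Request:
arm_command(increments=[0,0,0,0.1,0,-0.1,255,0,0,0,0.3,0,-0.2,255,0,0,0,0.4,0,-0.3,255,0,0,0,0.5,0,-0.3,255,0,0,0,0.5,0,-0.4,255,0,0,0,0.5,0,-0.3,255,0,0,0,0.5,0,-0.4,255,0,0,0,0.5,0,-0.3,255,0,0,0,0.5,0,-0.3,255,0,0,0,0.4,0,-0.3,255,0,0,0,0.3,0,-0.2,255,0,0,0,0.2,0,-0.1,255,0,0,0,0,0,0,255,0,0,0,0,0,0,255])

```text
clock: 13.4
tcp_pos: [0.5613, 0.1551, 0.1331]
tcp_rot: [0.741, -0.485, 0.389, 0.255]
force: [-0.2, 0.1, -5.2]
finger_gap: 0.0061
gripper_force: 58.5
```

```bash
python3 - <<'E'
from wr import *
s=monitor.observe(); print(s["tcp_pos"],s["force"],s["finger_gap"],s["clock"],s["joint_positions"].round(2))
Rt=ang(-1.64,.6);z=Rt.as_matrix()[:,2];xh=np.array([np.cos(-.071),np.sin(-.071),0])
w0=np.array([.5637,.1500]); # weight axis at grasp
z0=ang(-1.159,.6).as_matrix()
off=z0.T@np.array([w0[0]-.5617,w0[1]-.156,0]) ; print("off tool",off)
# keep tool-frame horizontal offset
fw0=np.array([np.cos(-1.159),np.sin(-1.159)]);d=np.dot(w0-[.5617,.156],fw0);print("ahead",d)
fw=np.array([np.cos(-1.64),np.sin(-1.64),0])
wt=np.array([.6115,-.114,0])-.06*xh
tcp=wt-d*fw; tcp[2]=s["tcp_pos"][2]; print(tcp)
rows(tcp,Rt,16,grip=255)
E
```

```text
[0.56131485 0.15513031 0.13311786] [-0.17014911  0.13196999 -5.20718485] 0.006094494198155019 13.4 [ 0.48  0.83  1.65 -1.13  1.14 -2.31]
off tool [0.00355664 0.00056873 0.00519873]
ahead 0.006298932130829405
[ 0.55208673 -0.10345972  0.13311786]
max turn 0.03024896692450835 end [ 0.5525 -0.1031  0.1328]
[-0.025, 0.0, 0.017, 0.8, 0.7, 1.2, 255.0, -0.025, 0.0, 0.017, 0.9, 0.7, 1.2, 255.0, -0.024, 0.0, 0.017, 0.8, 0.6, 1.3, 255.0, -0.025, 0.001, 0.017, 0.9, 0.5, 1.2, 255.0, -0.025, -0.0, 0.017, 0.8, 0.6, 1.3, 255.0, -0.025, -0.0, 0.017, 0.9, 0.4, 1.2, 255.0, -0.024, 0.0, 0.017, 0.9, 0.5, 1.3, 255.0, -0.025, 0.0, 0.017, 0.9, 0.3, 1.3, 255.0, -0.025, 0.0, 0.017, 0.9, 0.4, 1.3, 255.0, -0.025, 0.001, 0.017, 0.9, 0.2, 1.3, 255.0, -0.024, -0.0, 0.017, 0.9, 0.3, 1.4, 255.0, -0.025, -0.0, 0.017, 0.9, 0.2, 1.3, 255.0, -0.025, 0.0, 0.017, 0.9, 0.1, 1.3, 255.0, -0.025, 0.0, 0.017, 0.9, 0.1, 1.3, 255.0, -0.025, 0.0, 0.017, 0.9, 0.0, 1.4, 255.0, -0.024, 0.001, 0.017, 0.9, 0.0, 1.3, 255.0]
```

Request:
arm_command(increments=[-0.025,0,0.017,0.8,0.7,1.2,255,-0.025,0,0.017,0.9,0.7,1.2,255,-0.024,0,0.017,0.8,0.6,1.3,255,-0.025,0,0.017,0.9,0.5,1.2,255,-0.025,0,0.017,0.8,0.6,1.3,255,-0.025,0,0.017,0.9,0.4,1.2,255,-0.024,0,0.017,0.9,0.5,1.3,255,-0.025,0,0.017,0.9,0.3,1.3,255,-0.025,0,0.017,0.9,0.4,1.3,255,-0.025,0,0.017,0.9,0.2,1.3,255,-0.024,0,0.017,0.9,0.3,1.4,255,-0.025,0,0.017,0.9,0.2,1.3,255,-0.025,0,0.017,0.9,0.1,1.3,255,-0.025,0,0.017,0.9,0.1,1.3,255,-0.025,0,0.017,0.9,0,1.4,255,-0.024,0,0.017,0.9,0,1.3,255,0,0,0,0,0,0,255,0,0,0,0,0,0,255,0,0,0,0,0,0,255])

```text
clock: 15.3
tcp_pos: [0.5525, -0.1027, 0.1326]
tcp_rot: [-0.604, 0.647, -0.317, -0.34]
force: [0.3, -0.6, -4.3]
finger_gap: 0.0059
gripper_force: 58.5
```

```bash
python3 - <<'E'
from wr import *
im,pose,s=snap("wrist","w6"); t,_,_=snap("top","t6"); c,_,_=snap("scene","s6")
print(s["tcp_pos"],s["force"],s["clock"],R.from_quat(s["tcp_rot"]).as_matrix().round(3).tolist(),s["joint_positions"].round(2))
o=crop(im,100,40,250,250,2.4)
p=np.vstack([crop(t,310,145,50,75,4),crop(c,190,205,50,75,4)])
cv2.imwrite("pics/w6b.png",np.hstack([o,p]))
for nm,z in(("eye",.187),("ringc",.169)): print(nm,[np.round(proj(n,[.5517,-.1097,z],pose),1) for n in("wrist","top","scene")])
print("seat",[np.round(proj(n,[.6115,-.114,.1633],pose),1) for n in("wrist","top","scene")])
E
```

```text
[ 0.55252522 -0.10274716  0.13263181] [ 0.2718802  -0.56872052 -4.3111989 ] 15.3 [[-0.038, -0.998, -0.057], [-0.566, 0.068, -0.822], [0.824, 0.001, -0.567]] [ 0.03  0.82  1.68 -1.12  1.15 -2.28]
eye [array([259.5, 161.8]), array([328.3, 189.6]), array([204.6, 232.7])]
ringc [array([259.4, 195.5]), array([326.8, 190. ]), array([205.4, 235.9])]
seat [array([120.6, 203.3]), array([327.3, 166.8]), array([223.7, 250.8])]
```

View pics/w6b.png

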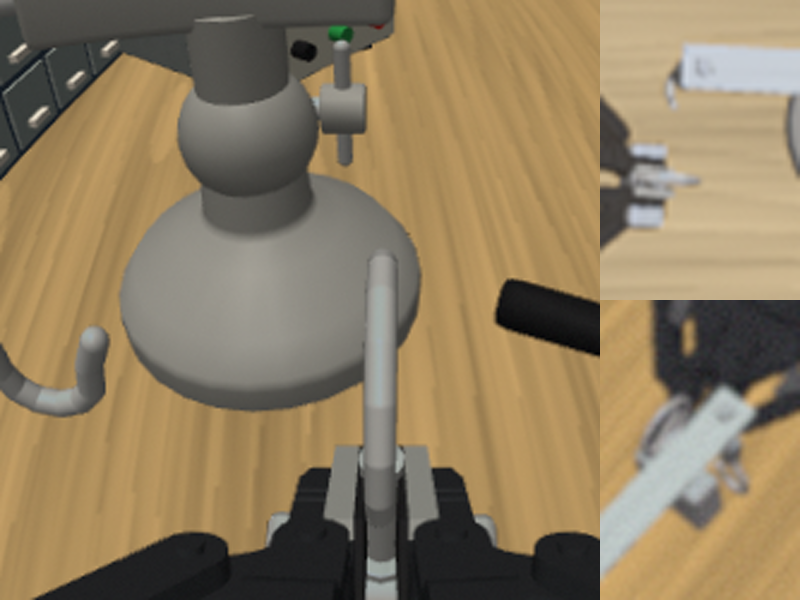

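Wrist view: the ring is edge-on at about (260,144) at the top, with the hook tip at (138,182) to its left. In the top view the ring runs along row 190 with its right end near 334.5. I'll fit the ring and tip positions by projecting known points.

```bash
python3 - <<'E'
from wr import *
s=monitor.observe(); pose=(s["tcp_pos"],s["tcp_rot"])
xh=np.array([np.cos(-.071),np.sin(-.071),0]); yh=np.array([np.sin(.071),np.cos(.071),0])
th=np.linspace(0,2*np.pi,72)
for dy in(-.004,0,.004):
  for dz in (0,.004):
    c=np.array([.5517,-.1097,.169+dz])+dy*yh
    P=[c+.0225*(np.cos(a)*yh+np.array([0,0,np.sin(a)])) for a in th]
    W=np.array([proj("wrist",p,pose) for p in P]); T=np.array([proj("top",p) for p in P]); S=np.array([proj("scene",p) for p in P])
    print(dy,dz,"wrist minrow %.1f"%W[:,1].min(),"top cols %.1f %.1f"%(T[:,0].min(),T[:,0].max()),"scene col %.1f %.1f row %.1f %.1f"%(S[:,0].min(),S[:,0].max(),S[:,1].min(),S[:,1].max()))
t=cv2.imread("pics/t6.png"); print(t[187:194,314:340].max(2))
tip=np.array([.6115,-.114,.1633])-.0125*xh+[0,0,.017]
print("tip pred",proj("wrist",tip,pose),proj("top",tip),proj("scene",tip))
print(cv2.imread("pics/t6.png")[164:174,322:334].max(2))
c=cv2.imread("pics/s6.png"); cv2.imwrite("pics/s6b.png",crop(c,190,222,45,35,14))
E
```

```text
-0.004 0 wrist minrow 129.9 top cols 319.4 337.5 scene col 198.0 210.4 row 229.5 244.5
-0.004 0.004 wrist minrow 121.5 top cols 319.7 337.8 scene col 197.8 210.3 row 228.8 243.8
0 0 wrist minrow 136.4 top cols 317.9 335.9 scene col 199.1 211.5 row 228.3 243.3
0 0.004 wrist minrow 127.9 top cols 318.2 336.2 scene col 199.0 211.3 row 227.6 242.7
0.004 0 wrist minrow 143.2 top cols 316.3 334.3 scene col 200.2 212.5 row 227.2 242.2
0.004 0.004 wrist minrow 134.7 top cols 316.6 334.7 scene col 200.1 212.4 row 226.5 241.5
[[ 57  61  63  79 122 159 172 172 167 157 154 147 155 187 195 202 202 201
  201 202 201 201 200 200 200 199]
 [ 86  58  62 102 153 163 168 172 179 180 179 189 191 198 196 204 202 195
  191 192 194 197 197 197 196 196]
 [154  91  83 116 158 152 162 170 182 184 186 195 196 195 194 195 194 183
  175 175 176 188 195 195 194 195]
 [172 104  93 111 137 123 134 131 142 161 166 169 171 174 176 177 172 162
  152 150 156 185 199 200 198 199]
 [128  83  77  92 123 135 139 124 119 138 156 163 155 158 175 185 181 174
  169 171 180 196 204 203 203 203]
 [ 72  67  66  74 122 170 172 167
[... 200 characters left out ...]
loat64(134.92014337366118), np.float64(175.30470373771772)) (np.float64(328.44885172499454), np.float64(170.94421516016072)) (np.float64(219.39209825739465), np.float64(245.06733766147408))
[[196 194 193 194 183 137  99  90 168 218 215 214]
 [192 192 192 189 176 166 138 102 172 218 216 215]
 [194 195 195 187 171 188 171 136 151 195 201 201]
 [193 193 193 184 172 193 186 175 164 171 185 188]
 [189 189 190 183 169 185 186 191 189 188 189 189]
 [193 193 193 190 175 161 178 194 195 194 194 194]
 [197 197 198 198 185 158 185 196 197 197 197 196]
 [196 196 196 197 190 180 189 190 195 195 194 193]
 [192 192 192 192 192 188 184 187 191 191 190 190]
 [188 188 187 189 188 188 187 187 187 187 186 186]]
```

View pics/s6b.png

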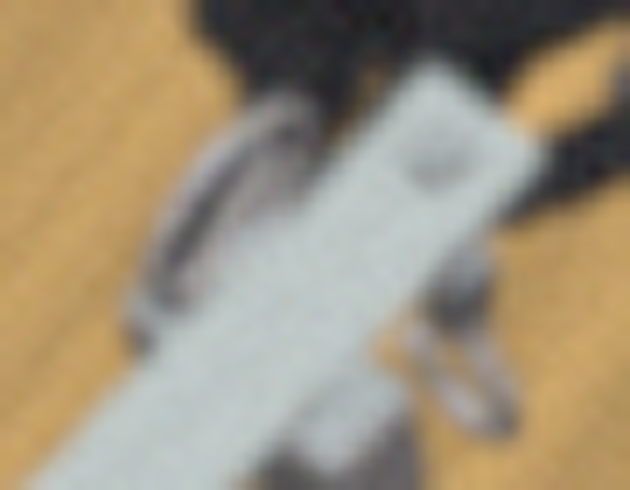

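Ring and hook tip agree in y to about 1 mm in the top view, and the eye stands about 6 mm above the hook's point. Moving the eye over the hook, along the hook's x.

Request:
arm_command(increments=[0,0,0,0,-0.2,0,255,0,0,0,0,-0.4,0,255,0,0,0,0,-0.5,0,255,0,0,0,0,-0.5,0,255,0,0,0,0,-0.5,0,255,0,0,0,0,-0.5,0,255,0,0,0,0,-0.5,0,255,0,0,0,0,-0.5,0,255,0,0,0,0,-0.5,0,255,0,0,0,0,-0.5,0,255,0,0,0,0,-0.4,0,255,0,0,0,0,-0.4,0,255,0,0,0,0,-0.3,0,255,0,0,0,0,-0.2,0,255,0,0,0,0,0,0,255,0,0,0,0,0,0,255,0,0,0,0,0,0,255])

```text
clock: 17.15
tcp_pos: [0.6112, -0.1071, 0.1327]
tcp_rot: [-0.604, 0.647, -0.317, -0.341]
force: [0.2, 0.4, -4.9]
finger_gap: 0.0058
gripper_force: 58.7
```

```bash
python3 - <<'E'
from wr import *
im,pose,s=snap("wrist","w7"); t,_,_=snap("top","t7")
print(s["tcp_pos"],s["force"],s["clock"])
o=crop(im,150,40,200,200,3)
p=np.zeros((600,200,3),np.uint8); p[:300]=crop(t,315,150,25,38,8)[:300,:200]
cv2.imwrite("pics/w7b.png",np.hstack([o,p]))
E
```

```text
[ 0.61124107 -0.10711608  0.13266054] [ 0.23172222  0.42886098 -4.94886966] 17.15
```

View pics/w7b.png

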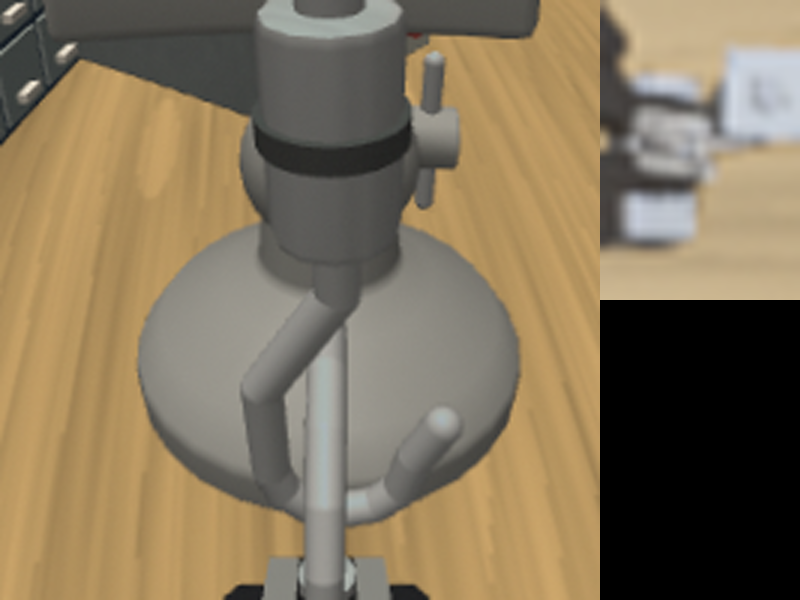

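The ring encloses the hook: the eye's bar at about (259,…) lies between the shank and the point, slightly towards the shank. Shift 1 mm and lower.

Request:
arm_command(increments=[0,0,0,-0.1,0.1,0.07,255,0,0,0,-0.2,0,0.14,255,0,0,0,-0.2,0,0.14,255,0,0,0,-0.2,0,0.14,255,0,0,0,-0.2,0,0.14,255,0,0,0,-0.2,0,0.14,255,0,0,0,-0.2,0,0.14,255,0,0,0,-0.2,0,0.14,255,0,0,0,-0.1,0,0.07,255,0,0,0,-0.05,0,0.035,255,0,0,0,0,0,0,255,0,0,0,0,0,0,255])

```text
clock: 18.45
tcp_pos: [0.6106, -0.1073, 0.1127]
tcp_rot: [-0.604, 0.647, -0.318, -0.34]
force: [-0.6, -0.3, -5.7]
finger_gap: 0.0064
gripper_force: 58.7
```

Request:
arm_command(increments=[0,0,0,-0.08,0,0.055,255,0,0,0,-0.08,0,0.055,255,0,0,0,-0.08,0,0.055,255,0,0,0,-0.08,0,0.055,255,0,0,0,-0.08,0,0.055,255,0,0,0,-0.08,0,0.055,255,0,0,0,0,0,0,255,0,0,0,0,0,0,255])

```text
clock: 19.25
tcp_pos: [0.6106, -0.1076, 0.1072]
tcp_rot: [-0.604, 0.647, -0.318, -0.341]
force: [-0.2, -3.7, -2.2]
finger_gap: 0.0058
gripper_force: 58.8
```

Contact shows a sideways force of −3.7 N in y, so the eye sits too far to +y and is wedging. I'll lift a bit, shift towards −y, and compare forces.

Request:
arm_command(increments=[0,0,0,0.06,0,0.08,255,0,0,0,0.06,0,0.08,255,0,0,0,0.06,0,0.08,255,0,0,0,0.06,0,0.08,255,0,0,0,0,0,0,255,0,0,0,0,0,0,255])

```text
clock: 19.85
tcp_pos: [0.6102, -0.111, 0.1067]
tcp_rot: [-0.604, 0.647, -0.317, -0.34]
force: [0.4, 0.1, -3.5]
finger_gap: 0.006
gripper_force: 59.2
```

```bash
python3 - <<'E'
from wr import *
F=[]
for i in range(6):
    im,pose,s=snap("top",f"t8_{i}"); F.append(np.r_[s["force"],s["moment"],s["tcp_pos"]])
print(np.mean(F,0).round(4),np.std(F,0).round(3))
t=np.mean([cv2.imread(f"pics/t8_{i}.png") for i in range(6)],0).max(2).astype(int)
print(t[158:176,316:340])
xh=np.array([np.cos(-.071),np.sin(-.071),0]); yh=np.array([np.sin(.071),np.cos(.071),0])
for dy in (0,.003,-.003):
  c=np.array([.6105,-.114,.139])+dy*yh; T=np.array([proj("top",c+.02*(np.cos(a)*yh+np.array([0,0,np.sin(a)]))) for a in np.linspace(0,6.28,72)]); print(dy,T.min(0),T.max(0))
E
```

```text
[ 3.5790e-01  8.4480e-01 -3.8404e+00  9.3500e-01 -6.0600e-02  2.1000e-03
  6.1020e-01 -1.1110e-01  1.0670e-01] [0.423 0.681 0.298 0.024 0.033 0.048 0.    0.    0.   ]
[[ 65 110 176 206 204 202 202 202 203 203 203 203 203 203 201 221 220 218
  218 218 218 218 218 218]
 [ 72 136 197 205 201 199 199 199 199 199 200 201 201 195 188 220 219 213
  204 211 213 214 217 217]
 [ 72 127 183 189 188 184 185 189 181 179 186 198 196 176 177 222 220 209
  191 205 206 207 213 217]
 [ 69  96 153 185 190 184 183 187 179 176 179 185 179 146 175 221 217 204
  189 205 205 204 210 217]
 [ 69  78 124 174 188 194 199 204 212 211 196 163 138 114 174 218 215 199
  183 205 204 204 213 216]
 [ 70  68  75  90 107 129 148 160 177 182 176 147  99 115 182 219 217 209
  193 194 193 208 215 216]
 [ 71  69  66  73  85  83  76  77  79  95 113 118  99 119 188 219 217 216
  210 199 200 215 216 216]
 [ 68  68  81 121 152 152 144 130 126 110  97 126 140 123 187 218 218 217
  216 216 216 217 217 217]
 [ 57  62  91 146 178 185 192 183 182 180 180 189 184 135 168 199 210 209
  204 207 208 212 219 219]
 [ 54  58  92 142 167 16
[... 368 characters left out ...]
97 197 196]
 [ 68  68  86 139 177 172 169 165 161 161 155 150 173 190 187 196 196 195
  195 195 194 193 193 192]
 [ 70  67  72 106 146 154 157 158 162 168 172 174 178 176 182 192 192 191
  190 190 190 189 188 188]
 [ 71  68  66  69  77  83  90  96 108 119 137 160 173 174 187 188 187 187
  187 186 186 185 185 185]
 [ 69  67  70  70  63  60  63  66  65  70 110 161 182 187 188 187 186 187
  186 186 186 186 186 186]
 [ 70  84 118 139 108  85  99 118 114 120 157 183 190 189 189 188 188 188
  188 188 189 190 191 191]]
0 [317.75276287 167.31355219] [333.23620048 169.218682  ]
0.003 [316.61607958 167.25587479] [332.09232645 169.16310664]
-0.003 [318.88933252 167.3712237 ] [334.37995936 169.27425189]
```

The side force is gone (about 0 to 0.8 N, within noise), so the eye is now centred. Continue lowering slowly, watching the force.

Request:
arm_command(increments=[0,0,0,-0.08,0,0.055,255,0,0,0,-0.08,0,0.055,255,0,0,0,-0.08,0,0.055,255,0,0,0,-0.08,0,0.055,255,0,0,0,-0.08,0,0.055,255,0,0,0,0,0,0,255,0,0,0,0,0,0,255])

```text
clock: 20.85
tcp_pos: [0.6103, -0.1117, 0.1026]
tcp_rot: [-0.604, 0.647, -0.318, -0.341]
force: [-0.8, -3.3, 0.6]
finger_gap: 0.0056
gripper_force: 58.8
```

```bash
cat > f.py <<'E'
from wr import *
F=[]
for i in range(8):
    vision.read_camera("wrist"); s=monitor.observe(); F.append(np.r_[s["force"],s["moment"],s["tcp_pos"]])
print(np.mean(F,0).round(4),np.std(F,0).round(2)[:3],s["clock"])
E
python3 f.py
```

```text
[-3.0770e-01 -3.5838e+00  8.6180e-01  1.0600e-01  2.3000e-03  2.2500e-02
  6.1030e-01 -1.1150e-01  1.0240e-01] [0.43 0.75 0.51] 21.25
```

Beam bending also tilts the bowl inward (−y) by about 0.55 mm for each mm it sinks, which explains the renewed wedging. I'll follow it: first −y, then down together with −y.

Request:
arm_command(increments=[0,0,0,0.03,0,0.04,255,0,0,0,0.03,0,0.04,255,0,0,0,0.03,0,0.04,255,0,0,0,0.03,0,0.04,255,0,0,0,0,0,0,255,0,0,0,0,0,0,255])

```text
clock: 21.85
tcp_pos: [0.6101, -0.1129, 0.1018]
tcp_rot: [-0.604, 0.647, -0.317, -0.34]
force: [-0.1, -0.8, -0.9]
finger_gap: 0.006
gripper_force: 59.3
```

```bash
python3 f.py
```

```text
[ 0.1222 -0.3185 -0.9473  0.5089 -0.0479 -0.0087  0.6101 -0.113   0.1019] [0.39 0.64 0.52] 22.25
```

Request:
arm_command(increments=[0,0,0,-0.02,0,0.045,255,0,0,0,-0.02,0,0.045,255,0,0,0,-0.02,0,0.045,255,0,0,0,-0.02,0,0.045,255,0,0,0,0,0,0,255,0,0,0,0,0,0,255])

```text
clock: 22.85
tcp_pos: [0.61, -0.1142, 0.1004]
tcp_rot: [-0.604, 0.647, -0.318, -0.34]
force: [0.3, 0.4, -0.8]
finger_gap: 0.0061
gripper_force: 59.5
```

```bash
python3 f.py
```

```text
[ 0.0739  0.6983 -0.8616  0.5382 -0.0253 -0.0021  0.61   -0.1142  0.1005] [0.28 0.31 0.5 ] 23.25
```

Request:
arm_command(increments=[0,0,0,-0.04,0,0.03,255,0,0,0,-0.04,0,0.03,255,0,0,0,-0.04,0,0.03,255,0,0,0,0,0,0,255,0,0,0,0,0,0,255])

```text
clock: 23.75
tcp_pos: [0.61, -0.1145, 0.0992]
tcp_rot: [-0.604, 0.647, -0.318, -0.341]
force: [0.0, -0.1, 1.0]
finger_gap: 0.0059
gripper_force: 59.4
```

```bash
python3 f.py
```

```text
[-0.4286 -1.206   0.8145  0.2446 -0.0167  0.0057  0.61   -0.1145  0.0991] [0.46 0.52 0.53] 24.15
```

Request:
arm_command(increments=[0,0,0,0.015,0,0.02,255,0,0,0,0.015,0,0.02,255,0,0,0,0,0,0,255,0,0,0,0,0,0,255])

```text
clock: 24.55
tcp_pos: [0.61, -0.1147, 0.0989]
tcp_rot: [-0.604, 0.647, -0.317, -0.34]
force: [-0.6, -0.6, 0.3]
finger_gap: 0.0058
gripper_force: 59.4
```

```bash
python3 f.py; python3 f.py
```

```text
[ 0.0083 -0.6364  0.5766  0.2934 -0.0383  0.0118  0.61   -0.1148  0.0989] [0.7  0.38 0.42] 24.95
[ 0.1577 -0.3229  0.759   0.3282 -0.0186 -0.0012  0.61   -0.1148  0.0989] [0.61 0.69 0.5 ] 25.35
```

Request:
arm_command(increments=[0,0,0,0.02,0,-0.01,255,0,0,0,0.02,0,-0.01,255,0,0,0,0,0,0,255,0,0,0,0,0,0,255], grip_force=60)

```text
clock: 25.75
tcp_pos: [0.61, -0.1148, 0.0993]
tcp_rot: [-0.604, 0.647, -0.317, -0.34]
force: [0.2, 0.3, 0.6]
finger_gap: 0.0061
gripper_force: 59.4
```

```bash
python3 f.py; python3 f.py
```

```text
[-0.0295  0.3342 -0.0302  0.4305 -0.03    0.0091  0.61   -0.1148  0.0993] [0.21 0.42 0.35] 26.15
[ 0.2523  0.3312 -0.2929  0.4473 -0.0228  0.0051  0.61   -0.1148  0.0994] [0.58 0.4  0.46] 26.55
```

Balanced (forces near zero). Ease the grip, then open gently.

Request:
arm_command(increments=[0,0,0,0,0,0,255,0,0,0,0,0,0,255,0,0,0,0,0,0,255,0,0,0,0,0,0,240,0,0,0,0,0,0,238,0,0,0,0,0,0,236,0,0,0,0,0,0,234,0,0,0,0,0,0,232,0,0,0,0,0,0,230,0,0,0,0,0,0,228,0,0,0,0,0,0,226,0,0,0,0,0,0,224,0,0,0,0,0,0,220,0,0,0,0,0,0,216,0,0,0,0,0,0,212,0,0,0,0,0,0,208,0,0,0,0,0,0,204,0,0,0,0,0,0,200], grip_force=20)

```text
clock: 28.35
tcp_pos: [0.61, -0.1149, 0.0994]
tcp_rot: [-0.604, 0.647, -0.318, -0.34]
force: [0.1, -0.1, 0.7]
finger_gap: 0.0182
gripper_force: 0.0
```

```bash
cat > g.py <<'E'
from wr import *
L=[]
for i in range(6):
    im,p,s=snap("wrist","g%d"%i); L.append(im.astype(int))
print(s["tcp_pos"],s["force"],s["finger_gap"],s["clock"])
for a,b in zip(L,L[1:]):
    d=np.abs(a-b).max(2); ys,xs=np.where(d>40); print((d>40).sum(),(xs.min(),xs.max(),ys.min(),ys.max()) if len(xs) else "")
E
python3 g.py
```

```text
[ 0.60996702 -0.11488149  0.09941715] [ 0.45235401 -0.05324778 -0.89235792] 0.018445437297464302 28.6
0 
0 
0 
0 
0
```

Free and motionless. Open wide and back out along the tool axis.

Request:
arm_command(increments=[0,0,0,0,0,0,160,0,0,0,0,0,0,120,0,0,0,0,0,0,80,0,0,0,0,0,0,40,0,0,0,0,0,0,40,0,0,0,0,0,-0.3,40,0,0,0,0,0,-0.6,40,0,0,0,0,0,-1,40,0,0,0,0,0,-1.5,40,0,0,0,0,0,-2,40,0,0,0,0,0,-2,40,0,0,0,0,0,-2,40,0,0,0,0,0,-2,40,0,0,0,0,0,-1,40,0,0,0,0,0,0,40,0,0,0,0,0,0,40,0,0,0,0,0,0,40])

```text
clock: 30.35
tcp_pos: [0.6165, -0.0135, 0.1692]
tcp_rot: [-0.604, 0.647, -0.317, -0.341]
force: [-0.1, 0.2, 0.6]
finger_gap: 0.072
gripper_force: 0.0
```

```bash
python3 g.py; python3 - <<'E'
from wr import *
s=monitor.observe(); pose=(s["tcp_pos"],s["tcp_rot"]); im=cv2.imread("pics/g5.png")
# expected points if hanging: seat ~ z .152, y -.119; block centre 105 below
for n,p in(("eye",[.610,-.119,.152]),("block top front edge",[.610,-.107,.072]),("foot front",[.610,-.107,.022])): print(n,np.round(proj("wrist",p,pose),1))
g=im.max(2); sat=(im.max(2).astype(int)-im.min(2))
m=((sat<25)).astype(np.uint8); u,v=map(int,proj("wrist",[.610,-.107,.06],pose)); print(u,v)
for r_ in range(max(v-70,0),min(v+60,384),10): print(r_,"".join("#" if x else "." for x in m[r_,max(u-60,0):u+60:2]))
E
```

```text
[ 0.61675695 -0.01356555  0.16924349] [ 0.80883022 -0.57551867  0.29238389] 0.07209172442061859 30.6
3 (np.int64(102), np.int64(237), np.int64(89), np.int64(268))
0 
2 (np.int64(263), np.int64(307), np.int64(6), np.int64(146))
4 (np.int64(150), np.int64(243), np.int64(2), np.int64(137))
3 (np.int64(22), np.int64(207), np.int64(134), np.int64(296))
eye [257.7 139.5]
block top front edge [258.7 215.6]
foot front [258.6 243.2]
258 222
152 ........##############################################......
162 ............#####################################...........
172 ............................####............................
182 ............................####............................
192 ............................####............................
202 ................############################................
212 ...............##############################...............
222 ................############################................
232 ................###########################.................
242 ............................................................
252 ............................................................
262 ............................................................
272 ............................................................
```

The weight hangs where predicted (block rows about 200–238, stem vertical), with no motion between frames. Handing in.

```bash
python3 -c "
from bench import r
print(r.close_job())"
```

```text
the job is handed in; nothing more can be done
None
```

I stilled the hook, hung the test weight in it with the beam taking the full load before release, and handed the job in at about 31 s, with the last wrist frames showing it hanging upright and still; `close_job()` gave no verdict, and I viewed 13 pictures, over the limit of 10.

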